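# Latch the sprung hold-down bar of a sheet jogger

## Task

Swing the jogger's sprung hold-down bar down and, keeping it down against its spring, slide it sideways in under the white keeper rail until it clicks up into the notch under the rail and stays latched there by itself. The keeper is bolted in a different place each time, so feel for its notch; leave the bottle, tray and scraper where they are.

Things in the scene. Friction and masses are not known exactly. Their poses are not given: they have to be found in the camera images.
- jogger: Sheet jogger fixed to the table: grey plate 165 x 260 x 12 mm, dark stack of sheets on it (top at 38 mm). Origin on the table top; x points from the bar's handle side to the hinge shaft, y along the shaft, z up. Plate spans x -60 to +105 mm. Shaft at x 85, z 60 mm between two cheeks. On the plate, at x -15 mm, stands the keeper (a white rail along y)
- keeper_line (a point): fixed point of the jogger at x -15, y 0, z 70 mm: the line along jogger y through it is the keeper rail's flat underside. Rail 20 mm wide, top at z 100 mm, on a post at its +y end; its -y end is free. It is bolted elsewhere each time (place not reported): the free end lies 0 to 30 mm to the -y side of this point
- keeper_slot (a point): fixed point of the jogger at x -15, y -30, z 70 mm: the -y-most place of the free end. Underside, from the free end to +y: 0-10 mm bevel, 10 mm high at the tip; 10-24 flat; 24-52 a 90 degree V notch, 14 mm deep at 38, where the rod's centre must settle; then flat (a rod held down past the notch is trapped there unlatched, but can be pushed back); post from 98
- sleeve (a joint): sideways place of the bar along the shaft, m, 0 to 0.14, growing towards jogger +y; the bar's centre line lies at jogger y = -75 mm + this. Rubs with 1 to 2 N when free, 8 to 14 N when the bar presses up under the keeper; stays where it is left
- bar (a joint): angle of the bar about the shaft, rad: 0 level, positive raised; -0.08 (lower stop) to 1.0 (upper stop, where its torsion spring holds it at first). Steel rod 16 mm thick. The spring lifts the handle with 4 N when raised, 12 N when level. Pressing up under the keeper's flat it stands at 0.02, clicked up in the notch at about 0.12; there the notch's far face stops it firmly
- handle (a point): centre of the bar's handle, a black cylinder 24 mm thick, 44 mm long, axis parallel to the shaft, 170 mm from the shaft axis. At any bar angle it can be pinched by its flat ends from above (closing along jogger y) and turns in the pinch (it creeps in a weak one). In jogger axes: x = 85 - 170 cos(bar), y = -75 + sleeve, z = 60 + 170 sin(bar) mm
- bottle: bystander: white plastic bottle, 66 mm thick, 170 mm tall, loose; origin at the centre of its underside
- tray: bystander: open grey plastic tray 120 x 160 x 45 mm, loose; origin at the centre of its underside
- scraper: bystander: flat spatula-like scraper 200 mm long along its own x, loose, lying on the table; origin under its middle

How it is judged:
On the way:
1. the bar is swung down to nearly level, low enough to go under the keeper (value of joint bar below 0.04 rad), for 0.1 s.
At the end, for the whole second after the job is handed in: the bar has clicked up into the keeper's notch and stays there by itself at rest: bar angle 0.095 to 0.17 rad (under the flat it is 0.02, free 1.0), sleeve between 0.07 and 0.125 m, bar slower than 0.05 rad/s and sleeve slower than 0.01 m/s (value of joint bar between 0.095 and 0.17 rad and value of joint sleeve between 0.07 and 0.125 m and velocity of joint bar between -0.05 and 0.05 rad/s and velocity of joint sleeve between -0.01 and 0.01 m/s); the robot touches nothing.
It fails at once if the bottle is shoved by more than 30 mm (distance of bottle from where it was at the start of the episode above 0.03 m).
It fails at once if the tray is shoved by more than 30 mm (distance of tray from where it was at the start of the episode above 0.03 m).
It fails at once if the scraper is shoved by more than 30 mm (distance of scraper from where it was at the start of the episode above 0.03 m).
It also fails if it takes over 45 s, if anything falls off the work surface, if the arm or the gripper's body presses on something with over 40 N, if the wrist force passes 120 N, or if a joint passes its speed limit or range.

## Robot

A 6-joint arm with a two-finger parallel gripper is mounted at the origin on the work surface. World frame = base frame: x ahead of the robot, y to its left, z up, the work surface at z = 0. Lengths are in m, angles in rad, forces in N, time in s.
With the tool pointing down it reaches from about 0.325 to 0.775 m from the base axis. Payload 9.3 kg.
Tool frame: the origin (TCP) lies on the centre line of the jaws, within the pads' length; the fingertips stand 22 mm ahead of it and the grasp point (between the pads) lies 3 mm ahead of it; z points along the fingers, y is the line along which they close (so a half turn about z gives the same grasp; the last joint's range is limited). The gripper opens to 85 mm and grips with 20 to 120 N. Pads are 22 mm wide; open, the fingers measure 114 mm over their backs; the gripper's body (76 mm by 85 mm) begins 54 mm behind the grasp point. The pads swing forward as they close: fully open they stand 13 mm farther back than shut.
Start: joints at [-1.369, 0.259, 0.021, 1.334, 0, 1.418], TCP at [0.191, -0.516, 0.253] pointing down, gripper open.
Joint ranges: [-3.04, 3.04], [-0.91, 1.82], [-1.04, 1.36], [-1.92, 1.95], [-1.52, 1.45], [-3.14, 3.14]. Speed limits (rad/s): [2.22, 2.22, 2.79, 3.14, 3.14, 3.14].

## Interface

Orientations are given as a unit quaternion [w, x, y, z].
In Python, from cell import monitor, cams, robot gives the robot as it stands.
- The arm moves only by the shell command python3 -m crank 'ROWS' [FORCE]. ROWS is JSON, a list of rows, each a list of 7 numbers: the turn, a rotation vector about the tool's x, y, z scaled (see below), then the shift along the tool's x, y, z scaled (see below), then the closure, from -1 (fully open) to 1 (shut). A call has 1 to 12 rows; each row is the pose to reach, as a shift and turn from the pose commanded when the call began, along the tool's axes at that moment; what a row does not reach only later rows make up. The controller multiplies each number of a shift by 0.75 m and each number of a turn by 90 degrees. A row lasts 1/10 s, in which the tool goes at most 50 mm and 8.59 degrees, less where a joint would pass 70% of its speed; a pose out of reach is approached as far as the arm can. A call with a number of a shift or a turn outside -1 to 1 is refused whole. A call with a gripper value outside its range is refused whole. The fingers move at their own pace and stop on an object; FORCE is the grip in N (left out, the last holds). Time passes only in rows, so rows that repeat a pose let the fingers close. It gives the time, the measured TCP pose, the force, the opening and the grip force at its end, in the units of the state.
- monitor.get_obs(): the state, without advancing time (a new reading comes with each control period).
- cams.capture(name): name is "side" or "top" or "wrist"; returns a dict with "color" (420x560x3 uint8, red, green, blue), "fx", "fy", "cx", "cy" (pixels), "extrinsics" (4x4, takes a point from world to camera coordinates); the wrist camera has in their place "T_tool_cam" (4x4, takes a point from camera to tool coordinates, whose origin is the TCP and whose axes are the flange's). Camera axes: x right, y down, z forward; pixel columns grow to the right and rows downward; lengths in m; the calibration is good to about 2 mm. A picture is of the moment at which its call begins: read the wrist's pose just before it. There is no depth.
- robot.hand_in(): hands the job in; it is judged then, once.
The state is a dict: "clock": time; "joint_pos": joint angles; "joint_velocities": joint speeds; "tau": joint torques, N m; "tcp_pos": TCP position; "tool_rot": TCP orientation; "ft_force": force on the tool from outside, world axes, zero at the start; "ft_torque": the same for the moment, N m; "opening": finger opening in m; "grasp_force": force on a finger pad.
Only numpy, scipy, OpenCV 4.12 (cv2) and the standard library are available. Lean on these libraries where they do the work, as an engineer would, in place of code of your own. Each camera call takes 0.05 s, during which the arm holds its last target. There are 200 camera calls.

## Working session

There is one attempt and no reset: what is moved stays moved. The work goes in short steps, Python scripts to look and compute and a shell command to move; the robot and the scene stay as the last step left them, time stands still between calls to the robot, and variables do not carry over. Pictures are saved under pics/ and viewed, at most 10 in all, crops included, and the job is handed in when it is done.

```bash
mkdir -p pics; python3 - <<'E'
from cell import monitor,cams,robot
import cv2,numpy as np
o=monitor.get_obs();print(o)
for n in("side","top"):
    c=cams.capture(n);cv2.imwrite(f"pics/{n}0.png",c["color"][:,:,::-1])
    print(n,c["fx"],c["fy"],c["cx"],c["cy"],np.round(c["extrinsics"],4).tolist())
E
```

```text
{'clock': 0.0, 'joint_pos': array([-1.36860158e+00,  2.59181835e-01,  2.07499219e-02,  1.33370485e+00,
       -1.71779838e-05,  1.41818988e+00]), 'joint_velocities': array([ 1.05581215e-03, -1.03086182e-03, -4.77319918e-04, -4.99971748e-04,
        8.70159537e-05, -7.59930930e-05]), 'tau': array([-6.15851877e-04, -5.55635118e+01,  3.44529712e+01,  1.35151116e-02,
       -2.68846434e-04, -1.48781834e-05]), 'tcp_pos': array([ 0.19100711, -0.51549007,  0.25266712]), 'tool_rot': array([-6.69798304e-04,  9.84305516e-01,  1.76471531e-01, -2.52021128e-05]), 'ft_force': array([ 0.39509746,  0.29797302, -0.06870213]), 'ft_torque': array([ 0.03504454, -0.00785125,  0.01901473]), 'grasp_force': 0.0, 'opening': 0.08550543630369772}
side 432.8158244444413 432.8158244444413 283.7266526422948 212.9419366749681 [[0.9867, -0.1622, -0.0078, -0.5648], [-0.0997, -0.5669, -0.8178, 0.1207], [0.1282, 0.8077, -0.5755, 0.9805], [0.0, 0.0, 0.0, 1.0]]
top 484.5893518303911 484.5893518303911 276.607379510765 201.80808063501135 [[0.026, -0.9996, -0.0081, -0.0007], [-0.9984, -0.0255, -0.0512, 0.5802], [0.051, 0.0094, -0.9987, 0.9754], [0.0, 0.0, 0.0, 1.0]]
```

View pics/side0.png

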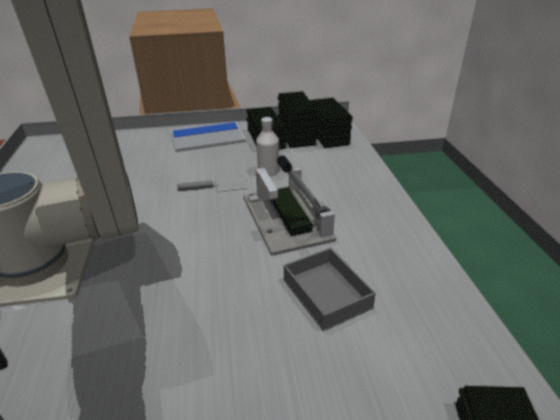

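View pics/top0.png

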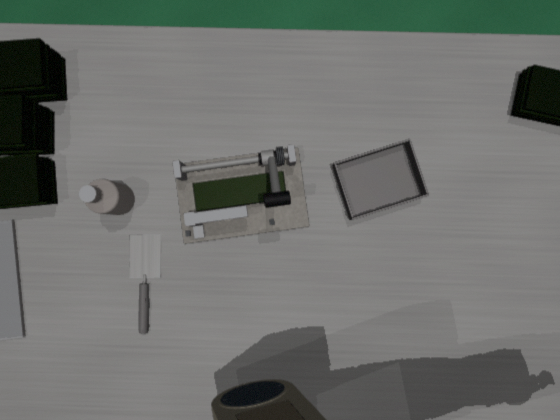

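The side view shows the jogger at (290,215). The top view shows the plate at (178–308, 147–243), the raised handle at (276,199), the keeper rail at (185–247, 216), the bottle at (100,196), the tray at (380,180) and the scraper at (144,280). Next I'll zoom in on the jogger.

```bash
python3 - <<'E'
import cv2
t=cv2.imread("pics/top0.png")[135:255,165:320]
cv2.imwrite("pics/tz.png",cv2.convertScaleAbs(cv2.resize(t,None,fx=5,fy=4.9,interpolation=3),alpha=1.5))
s=cv2.imread("pics/side0.png")[145:265,235:345]
cv2.imwrite("pics/sz.png",cv2.convertScaleAbs(cv2.resize(s,None,fx=5,fy=5,interpolation=3),alpha=1.5))
E
```

```text
(no output)
```

View pics/tz.png

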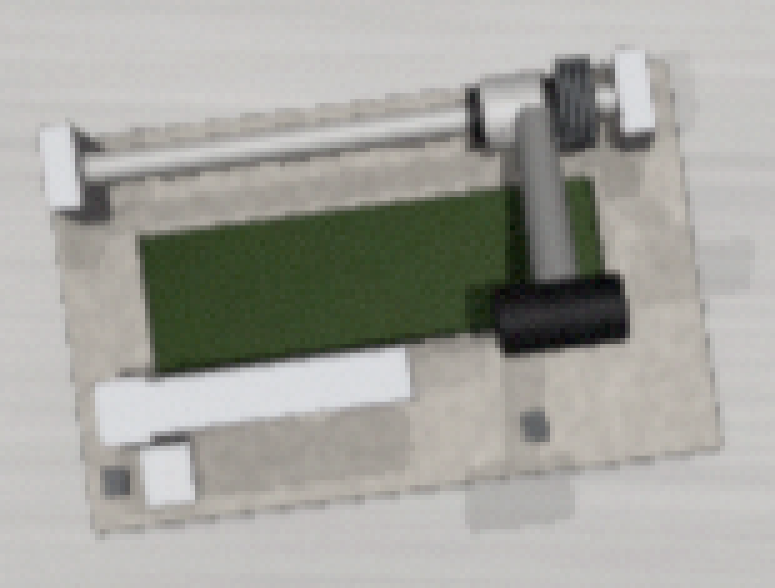

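View pics/sz.png

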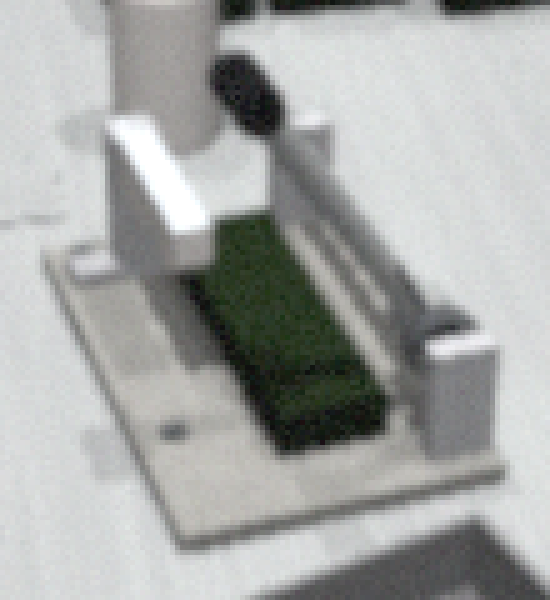

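The zooms show the plate corners in the top crop at (720,447), (97,533) and (667,60). The handle is at (562,314) in the top crop and (248,95) in the side crop. The rail's free end is at (410,373) in the top crop.

```bash
cat > h.py <<'E'
import numpy as np
from cell import monitor,cams,robot
from scipy.optimize import least_squares
from scipy.spatial.transform import Rotation as R
C={n:cams.capture(n) for n in("side","top")}
def proj(n,P):
    c=C[n];q=c["extrinsics"]@np.append(P,1);return np.array([c["fx"]*q[0]/q[2]+c["cx"],c["fy"]*q[1]/q[2]+c["cy"]])
T=lambda x,y:np.array([165+x/5,135+y/4.9]); S=lambda x,y:np.array([235+x/5,145+y/5])
def J(p,P):
    c,s=np.cos(p[2]),np.sin(p[2]);return np.array([p[0]+c*P[0]-s*P[1],p[1]+s*P[0]+c*P[1],P[2]])
E
cat > m.py <<'E'
from h import *
o=[("top",(-.06,-.13,.012),T(720,447)),("top",(-.06,.13,.012),T(97,533)),("top",(.105,-.13,.012),T(667,60)),
("side",(-.06,-.13,.012),S(183,540)),("side",(.105,-.13,.012),S(503,468)),("side",(-.06,.13,.012),S(45,255))]
f=lambda p:np.concatenate([proj(n,J(p,P))-u for n,P,u in o])
r=least_squares(f,[.55,0,0]);p=r.x;print("pose",p,np.degrees(p[2]),"res",r.fun.round(1))
h=least_squares(lambda P:np.r_[proj("top",P)-T(562,314),proj("side",P)-S(248,95)],[.6,0,.2]);print("handle",h.x,h.fun.round(1))
for s in (0,.01,.02):
    P=J(p,(.085-.17*np.cos(1),-.075+s,.06+.17*np.sin(1)));print(s,P,(proj("top",P)-T(562,314)).round(1),(proj("side",P)-S(248,95)).round(1))
# rail free end, top z=100
q=least_squares(lambda a:proj("top",J(p,(a[0],a[1],.1)))-T(410,373),[0,0]).x
q2=least_squares(lambda a:proj("side",J(p,(a[0],a[1],.1)))-S(188,236),[0,0]).x
print("rail end jogger",q,q2)
o=monitor.get_obs();M=R.from_quat(o["tool_rot"],scalar_first=True).as_matrix();print(M.round(3))
c=np.cos(p[2]);s=np.sin(p[2])
print("tool yaw to jogger y:",np.degrees(np.arctan2(M[1,1],M[0,1])), np.degrees(np.arctan2(c,-s)))
print("d tool:",M.T@(h.x-o["tcp_pos"]))
E
python3 m.py
```

```text
pose [0.57057175 0.08198844 0.16186148] 9.273979602459587 res [ 1.4 -0.1 -0.1 -0.4  0.9 -0.6 -1.2 -1.2  0.5 -1.4 -1.3 -1.7]
handle [0.57610276 0.01123875 0.20051669] [ 0.1 -0.6 -0.8  0.1]
0 [0.57589658 0.00686462 0.20305007] [ 2.7 -0.5] [-0.5 -0. ]
0.01 [0.57428503 0.01673391 0.20305007] [-3.3  0.4] [-2.  -2.1]
0.02 [0.57267347 0.0266032  0.20305007] [-9.3  1.2] [-3.4 -4.1]
rail end jogger [-0.01569785 -0.01129973] [-0.01831837 -0.02030144]
[[ 0.938  0.347 -0.   ]
 [ 0.347 -0.938  0.001]
 [ 0.    -0.001 -1.   ]]
tool yaw to jogger y: -69.66791475498688 99.27397960245959
d tool: [ 0.54410484 -0.36018119  0.05273723]
```

```bash
python3 -m crank '[[0,0,0.06,0,0,-0.04,-1],[0,0,0.122,0.06,-0.04,-0.04,-1],[0,0,0.122,0.725,-0.48,-0.04,-1],[0,0,0.122,0.725,-0.48,-0.04,-1],[0,0,0.122,0.725,-0.48,-0.04,-1],[0,0,0.122,0.725,-0.48,-0.04,-1],[0,0,0.122,0.725,-0.48,-0.04,-1],[0,0,0.122,0.725,-0.48,-0.04,-1],[0,0,0.122,0.725,-0.48,-0.04,-1],[0,0,0.122,0.725,-0.48,-0.04,-1],[0,0,0.122,0.725,-0.48,-0.04,-1],[0,0,0.122,0.725,-0.48,-0.04,-1]]' 60
cat > st.py <<'E'
from h import *
import sys
p=np.array([.5706,.0820,.1619])
def J2(P): # world->jogger
    c,s=np.cos(p[2]),np.sin(p[2]);d=np.array(P)-[p[0],p[1],0];return np.array([c*d[0]+s*d[1],-s*d[0]+c*d[1],d[2]])
if __name__=="__main__":
    o=monitor.get_obs();M=R.from_quat(o["tool_rot"],scalar_first=True).as_matrix()
    print("t",o["clock"],"tcp",o["tcp_pos"].round(4),"jog mm",(J2(o["tcp_pos"])*1000).round(1))
    f=o["ft_force"];c,s=np.cos(p[2]),np.sin(p[2]);print("F jog",(c*f[0]+s*f[1]).round(1),(-s*f[0]+c*f[1]).round(1),f[2].round(1),"open",o["opening"],o["grasp_force"])
    print("tool axes in jogger:",np.round((R.from_euler("z",-p[2])).as_matrix()@M,3).tolist())
E
python3 st.py
```

```text
clock: 1.4
tcp_pos: [0.5164, -0.0697, 0.2834]
tool_rot: [0.0, 0.997, 0.082, 0.0]
ft_force: [0.3, -0.3, 0.1]
opening: 0.0854
grasp_force: 0.0
t 1.5 tcp [ 0.5179 -0.0672  0.2826] jog mm [ -76.1 -138.8  282.6]
F jog -0.5 -0.8 -0.5 open 0.08519784382982595 0.0
tool axes in jogger: [[1.0, 0.007, 0.0], [0.007, -1.0, 0.001], [0.0, -0.001, -1.0]]
```

```bash
python3 -m crank '[[0,0,0,0.09,-0.088,0,-1],[0,0,0,0.09,-0.088,0,-1],[0,0,0,0.09,-0.088,0,-1]]'
python3 st.py; python3 - <<'E'
from h import *
import cv2
c=cams.capture("wrist");cv2.imwrite("pics/w1.png",c["color"][:,:,::-1]);print(c["fx"],c["cx"],c["cy"],c["T_tool_cam"].round(4).tolist())
E
```

```text
clock: 1.8
tcp_pos: [0.5733, 0.0075, 0.2823]
tool_rot: [-0.001, 0.997, 0.083, -0.0]
ft_force: [0.1, 0.2, 0.1]
opening: 0.0852
grasp_force: 0.0
t 1.9 tcp [0.5715 0.0048 0.2826] jog mm [-11.6 -76.3 282.6]
F jog -0.7 -1.4 -0.2 open 0.08503806316851308 0.0
tool axes in jogger: [[1.0, 0.003, -0.001], [0.003, -1.0, 0.0], [-0.001, -0.0, -1.0]]
301.1103141999424 281.7302670322787 208.55804120966948 [[0.0009, -0.9646, -0.2637, 0.0647], [1.0, 0.0006, 0.0014, 0.0012], [-0.0012, -0.2637, 0.9646, -0.1205], [0.0, 0.0, 0.0, 1.0]]
```

View pics/w1.png

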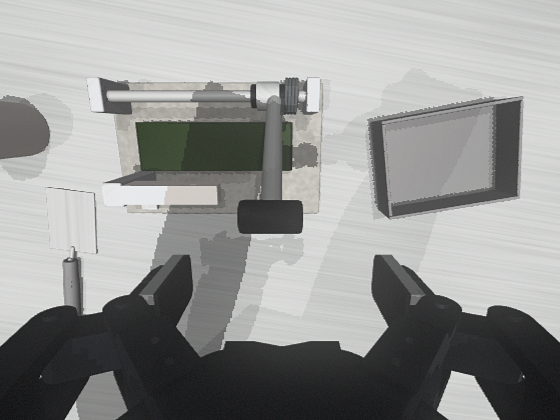

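The wrist view shows the handle centred at (270,216), between the fingers. The rail's free end is at about (217,195), and the bottle, tray and scraper are well away from the arm.

```bash
cat > ray.py <<'E'
from st import *
o=monitor.get_obs();c=cams.capture("wrist");M=R.from_quat(o["tool_rot"],scalar_first=True).as_matrix();Tc=c["T_tool_cam"]
def at(u,v,z):
    d=M@Tc[:3,:3]@np.array([(u-c["cx"])/c["fx"],(v-c["cy"])/c["fy"],1]);q=M@Tc[:3,3]+o["tcp_pos"];return q+d*(z-q[2])/d[2]
for n,u,v,z in [("handle",270,217,.203),("railend",217,196,.1),("plateBR",320,212,.012),("plateBL",127,214,.012),("plateTR",321,80,.012)]:
    P=at(u,v,z);print(n,P.round(4),(J2(P)*1000).round(1))
def wp(P):
    q=np.linalg.inv(Tc)@np.append(M.T@(P-o["tcp_pos"]),1);return np.array([c["fx"]*q[0]/q[2]+c["cx"],c["fy"]*q[1]/q[2]+c["cy"]])
h=least_squares(lambda P:np.r_[proj("top",P)-T(562,314),proj("side",P)-S(248,95),wp(P)-[270,217]],[.6,0,.2]);print("3-view handle",h.x.round(4),(J2(h.x)*1000).round(1),h.fun.round(1))
E
python3 ray.py; python3 st.py
```

```text
handle [0.5736 0.0105 0.203 ] [ -8.6 -71.1 203. ]
railend [0.5557 0.067  0.1   ] [-17.2 -12.4 100. ]
plateBR [ 0.5331 -0.0573  0.012 ] [ -59.5 -131.4   12. ]
plateBL [0.4881 0.2004 0.012 ] [-62.3 130.2  12. ]
plateTR [ 0.6962 -0.0261  0.012 ] [ 106.5 -126.9   12. ]
3-view handle [0.5742 0.0105 0.2032] [ -8.  -71.2 203.2] [ 0.5  0.5 -1.6 -0.8  0.1 -0.7]
t 2.3 tcp [0.5712 0.0037 0.2836] jog mm [-12.  -77.4 283.6]
F jog -0.2 -0.2 -0.2 open 0.08555640956299611 0.0
tool axes in jogger: [[1.0, 0.0, 0.0], [0.0, -1.0, -0.0], [0.0, 0.0, -1.0]]
```

```bash
python3 -m crank '[[0,0,0,0.005,-0.008,0,-1],[0,0,0,0.005,-0.008,0.05,-1],[0,0,0,0.005,-0.008,0.103,-1],[0,0,0,0.005,-0.008,0.103,-1],[0,0,0,0.005,-0.008,0.103,0.3],[0,0,0,0.005,-0.008,0.103,0.3],[0,0,0,0.005,-0.008,0.103,1],[0,0,0,0.005,-0.008,0.103,1],[0,0,0,0.005,-0.008,0.103,1],[0,0,0,0.005,-0.008,0.103,1]]' 60; python3 st.py
```

```text
clock: 3.3
tcp_pos: [0.5751, 0.0109, 0.2083]
tool_rot: [0.0, 0.997, 0.081, 0.002]
ft_force: [-0.2, -1.0, 5.7]
opening: 0.0433
grasp_force: 60.2
t 3.4 tcp [0.575  0.0109 0.2083] jog mm [ -7.1 -70.9 208.3]
F jog -0.3 0.1 5.0 open 0.04334179309878944 60.18414080142975
tool axes in jogger: [[1.0, 0.001, 0.004], [0.001, -1.0, -0.001], [0.004, 0.001, -1.0]]
```

```bash
python3 -m crank '[[0,0,0,-0.017,0.014,0,1],[0,0,0,-0.035,0,0.028,1],[0,0,0,-0.051,0,0.045,1],[0,0,0,-0.065,0,0.063,1],[0,0,0,-0.076,0,0.082,1],[0,0,0,-0.086,0,0.103,1]]' 80; python3 st.py
```

```text
clock: 4.0
tcp_pos: [0.5108, 0.0001, 0.1318]
tool_rot: [0.001, 0.997, 0.081, 0.002]
ft_force: [-7.3, -0.4, 19.1]
opening: 0.0425
grasp_force: 120.4
t 4.1 tcp [0.5103 0.     0.1304] jog mm [-72.7 -71.2 130.4]
F jog -8.1 0.4 17.5 open 0.042756858253052685 120.93345165252686
tool axes in jogger: [[1.0, 0.001, 0.002], [0.001, -1.0, -0.002], [0.002, 0.002, -1.0]]
```

```bash
python3 -m crank '[[0,0,0,-0.008,0,0.021,1],[0,0,0,-0.014,0,0.043,1],[0,0,0,-0.017,0,0.065,1],[0,0,0,-0.018,0,0.088,1],[0,0,0,-0.018,0,0.096,1],[0,0,0,-0.018,0,0.096,1],[0,0,0,-0.018,0,0.096,1]]' 80; python3 st.py
```

```text
clock: 4.8
tcp_pos: [0.4993, -0.0022, 0.0592]
tool_rot: [0.001, 0.997, 0.081, 0.003]
ft_force: [-2.6, 0.1, 14.1]
opening: 0.0422
grasp_force: 140.6
t 4.9 tcp [ 0.4994 -0.0022  0.0594] jog mm [-83.9 -71.6  59.4]
F jog -2.1 1.3 14.0 open 0.042172942011318944 140.6017255783081
tool axes in jogger: [[1.0, 0.0, 0.005], [0.0, -1.0, -0.002], [0.005, 0.002, -1.0]]
```

```bash
python3 - <<'E'
from st import *
import cv2
w=C["side"]["color"][130:270,230:350,::-1]; t=C["top"]["color"][130:270,165:285+40,::-1]
a=np.hstack([cv2.resize(w,None,fx=3,fy=3,interpolation=3),cv2.resize(cams.capture("wrist")["color"][:,:,::-1],(440,330))[0:330].repeat(1,0) if 0 else cv2.resize(cams.capture("wrist")["color"][:,:,::-1],(440,420))])
cv2.imwrite("pics/c2.png",cv2.convertScaleAbs(a,alpha=1.5))
for th in(0,-.03,.1):
    P=J(p,(.085-.17*np.cos(th),-.071,.06+.17*np.sin(th)));print(th,((proj("side",P)-[230,130])*3).round(1))
E
```

```text
0 [ 66.6 278.4]
-0.03 [ 67.  283.7]
0.1 [ 66.6 260.4]
```

View pics/c2.png

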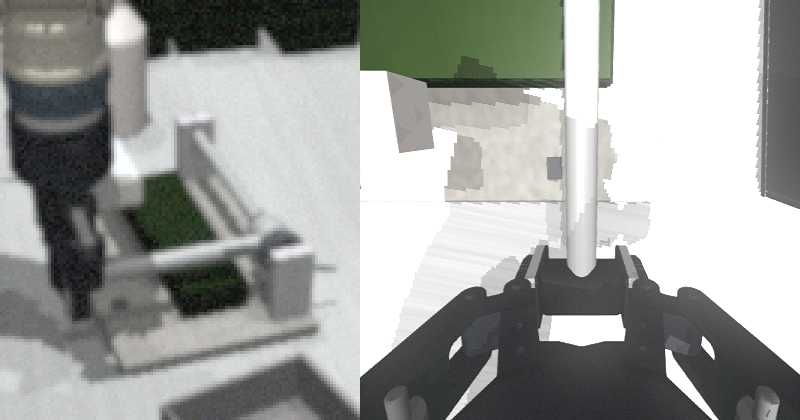

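The bar is roughly level and still pinched. The rail's free end is visible in the wrist view, to the left at (410,150). I'll slide sideways in steps.

```bash
python3 -m crank '[[0,0,0,0,-0.02,0,1],[0,0,0,0,-0.04,0,1],[0,0,0,0,-0.06,0,1],[0,0,0,0,-0.07,0,1],[0,0,0,0,-0.08,0,1],[0,0,0,0,-0.08,0,1]]' 60; python3 st.py; python3 -m crank '[[0,0,0,0,-0.01,0,1],[0,0,0,0,-0.02,0,1],[0,0,0,0,-0.03,0,1],[0,0,0,0,-0.03,0,1]]' 60; python3 st.py
```

```text
clock: 5.65
tcp_pos: [0.4896, 0.0579, 0.0594]
tool_rot: [0.0, 0.997, 0.081, 0.003]
ft_force: [-1.3, 0.9, 12.4]
opening: 0.0421
grasp_force: 140.6
t 5.75 tcp [0.4896 0.0575 0.0594] jog mm [-83.9 -11.1  59.4]
F jog -1.8 1.5 12.5 open 0.04216485022325736 140.59224128723145
tool axes in jogger: [[1.0, 0.001, 0.005], [0.001, -1.0, -0.001], [0.005, 0.001, -1.0]]
clock: 6.15
tcp_pos: [0.4859, 0.0801, 0.0594]
tool_rot: [0.0, 0.997, 0.081, 0.003]
ft_force: [-2.0, 1.4, 13.2]
opening: 0.0423
grasp_force: 140.6
t 6.25 tcp [0.486  0.0798 0.0594] jog mm [-83.9  11.4  59.4]
F jog -2.4 0.9 12.6 open 0.042387725839351985 140.60388565063477
tool axes in jogger: [[1.0, 0.001, 0.005], [0.001, -1.0, -0.001], [0.005, 0.001, -1.0]]
```

```bash
python3 -m crank '[[0,0,0,0,0,-0.004,1],[0,0,0,0,0,-0.008,1],[0,0,0,0,0,-0.008,1]]' ; python3 -m crank '[[0,0,0,0,0,-0.002,1],[0,0,0,0,0,-0.004,1],[0,0,0,0,0,-0.004,1]]'; python3 st.py
```

```text
clock: 6.55
tcp_pos: [0.4859, 0.0797, 0.0618]
tool_rot: [-0.0, 0.997, 0.081, 0.001]
ft_force: [15.4, 3.4, -35.6]
opening: 0.042
grasp_force: 134.2
clock: 6.85
tcp_pos: [0.4858, 0.0797, 0.0623]
tool_rot: [-0.0, 0.997, 0.081, -0.0]
ft_force: [26.0, 4.6, -66.0]
opening: 0.0423
grasp_force: 130.4
t 6.95 tcp [0.4858 0.0797 0.0623] jog mm [-84.   11.4  62.3]
F jog 26.3 0.3 -66.0 open 0.04220819007520064 130.35135984420776
tool axes in jogger: [[1.0, 0.0, -0.0], [0.0, -1.0, 0.001], [-0.0, -0.001, -1.0]]
```

```bash
python3 -m crank '[[0,0,0,0,0,0.004,1],[0,0,0,0,0,0.007,1],[0,0,0,0,-0.005,0.007,1],[0,0,0,0,-0.005,0.007,1]]' ; python3 -m crank '[[0,0,0,0,-0.005,0,1],[0,0,0,0,-0.005,0,1]]';python3 -m crank '[[0,0,0,0,-0.005,0,1],[0,0,0,0,-0.005,0,1]]'; python3 st.py
```

```text
clock: 7.35
tcp_pos: [0.4853, 0.0836, 0.0616]
tool_rot: [-0.0, 0.997, 0.081, 0.002]
ft_force: [4.7, 6.2, -2.2]
opening: 0.0427
grasp_force: 138.8
clock: 7.55
tcp_pos: [0.4848, 0.0872, 0.0624]
tool_rot: [0.0, 0.997, 0.081, 0.002]
ft_force: [3.7, 1.6, 8.4]
opening: 0.0422
grasp_force: 140.0
clock: 7.75
tcp_pos: [0.4842, 0.0909, 0.0626]
tool_rot: [0.0, 0.997, 0.081, 0.003]
ft_force: [2.9, 1.3, 8.1]
opening: 0.0426
grasp_force: 140.0
t 7.85 tcp [0.4842 0.0909 0.0626] jog mm [-83.8  22.7  62.6]
F jog 3.8 0.7 8.6 open 0.042181192876115055 139.99523878097534
tool axes in jogger: [[1.0, 0.001, 0.005], [0.001, -1.0, -0.001], [0.005, 0.001, -1.0]]
```

```bash
python3 -m crank '[[0,0,0,0,-0.005,0,1],[0,0,0,0,-0.005,-0.006,1],[0,0,0,0,-0.005,-0.012,1],[0,0,0,0,-0.005,-0.012,1]]' ; python3 st.py; python3 -m crank '[[0,0,0,0,0,-0.004,1],[0,0,0,0,0,-0.006,1],[0,0,0,0,0,-0.006,1]]'; python3 st.py
```

```text
clock: 8.25
tcp_pos: [0.4837, 0.0946, 0.0718]
tool_rot: [0.0, 0.997, 0.082, 0.003]
ft_force: [4.5, -0.9, 7.2]
opening: 0.0423
grasp_force: 139.5
t 8.35 tcp [0.4836 0.0946 0.0716] jog mm [-83.8  26.5  71.6]
F jog 3.5 -1.2 7.3 open 0.04225926202291766 139.48742866516113
tool axes in jogger: [[1.0, 0.002, 0.005], [0.002, -1.0, -0.001], [0.005, 0.001, -1.0]]
clock: 8.65
tcp_pos: [0.4838, 0.0948, 0.0758]
tool_rot: [-0.0, 0.997, 0.081, 0.003]
ft_force: [6.2, 3.3, 2.1]
opening: 0.0424
grasp_force: 138.8
t 8.75 tcp [0.4839 0.0948 0.0758] jog mm [-83.5  26.6  75.8]
F jog 7.6 1.6 2.1 open 0.04227384340318766 138.8313388824463
tool axes in jogger: [[1.0, 0.001, 0.005], [0.001, -1.0, -0.0], [0.005, 0.0, -1.0]]
```

```bash
python3 -m crank '[[0,0,0,0,-0.003,0,1],[0,0,0,0,-0.003,-0.003,1],[0,0,0,0,-0.003,-0.003,1]]' ; python3 st.py; python3 -m crank '[[0,0,0,0,-0.003,0,1],[0,0,0,0,-0.003,-0.003,1],[0,0,0,0,-0.003,-0.003,1]]'; python3 st.py
```

```text
clock: 9.05
tcp_pos: [0.4837, 0.0961, 0.0778]
tool_rot: [0.001, 0.997, 0.082, 0.003]
ft_force: [8.8, -6.0, -0.8]
opening: 0.0425
grasp_force: 138.3
t 9.15 tcp [0.4837 0.0961 0.0778] jog mm [-83.5  27.9  77.8]
F jog 7.3 -7.4 -0.8 open 0.04234910366762344 138.30434560775757
tool axes in jogger: [[1.0, 0.001, 0.005], [0.001, -1.0, -0.002], [0.005, 0.002, -1.0]]
clock: 9.45
tcp_pos: [0.4837, 0.0964, 0.0785]
tool_rot: [0.003, 0.997, 0.081, 0.002]
ft_force: [19.1, -19.1, -21.9]
opening: 0.0422
grasp_force: 135.2
t 9.55 tcp [0.4837 0.0964 0.0785] jog mm [-83.4  28.3  78.5]
F jog 15.7 -21.9 -22.2 open 0.04225011170107725 135.33673524856567
tool axes in jogger: [[1.0, -0.0, 0.003], [0.0, -1.0, -0.006], [0.003, 0.006, -1.0]]
```

```bash
python3 -m crank '[[0,0,0,-0.003,0.003,0.004,1],[0,0,0,-0.003,0.003,0.004,1],[0,0,0,-0.003,0.003,0.004,0.3],[0,0,0,-0.003,0.003,0.004,-0.3],[0,0,0,-0.003,0.003,0.004,-0.5],[0,0,0,-0.003,0.003,0.004,-0.5],[0,0,0,-0.003,0.003,0.004,-0.5]]' 20; python3 st.py
```

```text
clock: 10.25
tcp_pos: [0.4786, 0.0964, 0.0757]
tool_rot: [-0.0, 0.997, 0.082, -0.0]
ft_force: [-0.1, -0.3, 0.1]
opening: 0.0644
grasp_force: 0.0
t 10.35 tcp [0.4787 0.0964 0.0756] jog mm [-88.4  29.   75.6]
F jog 0.5 -0.9 -0.2 open 0.06359286273096353 0.0
tool axes in jogger: [[1.0, 0.001, -0.0], [0.001, -1.0, 0.0], [-0.0, -0.0, -1.0]]
```

Released with zero force on the wrist. I'll lift away and check.

```bash
python3 -m crank '[[0,0,0,0,0,-0.04,-0.5],[0,0,0,0,0,-0.1,-0.5],[0,0,0,0,0,-0.15,-0.5],[0,0,0,0,0,-0.2,-0.5],[0,0,0,0,0,-0.2,-0.5],[0,0,0,0,0,-0.2,-0.5]]'; python3 - <<'E'
from st import *
import cv2
o=monitor.get_obs();c=cams.capture("wrist");M=R.from_quat(o["tool_rot"],scalar_first=True).as_matrix();Tc=c["T_tool_cam"]
def wp(P):
    q=np.linalg.inv(Tc)@np.append(M.T@(P-o["tcp_pos"]),1);return np.array([c["fx"]*q[0]/q[2]+c["cx"],c["fy"]*q[1]/q[2]+c["cy"]])*.75
for th in(.02,.12,1):
    P=J(p,(.085-.17*np.cos(th),.028,.06+.17*np.sin(th)));print(th,wp(P).round(1),((proj("side",P)-[230,130])*3+[420,0]).round(1))
a=np.hstack([cv2.resize(c["color"][:315*4//3,:,::-1],(420,315)),cv2.resize(C["side"]["color"][130:235,230:350,::-1],(360,315),interpolation=3)])
cv2.imwrite("pics/c3.png",cv2.convertScaleAbs(a,alpha=1.3))
E
```

```text
clock: 10.95
tcp_pos: [0.479, 0.0964, 0.226]
tool_rot: [0.0, 0.997, 0.082, 0.001]
ft_force: [-0.4, -0.4, -0.8]
opening: 0.0643
grasp_force: 0.0
0.02 [210.8 144. ] [455.3 208.5]
0.12 [210.8 146.1] [455.4 191.2]
1 [210.8  64.1] [540.4  42.4]
```

View pics/c3.png

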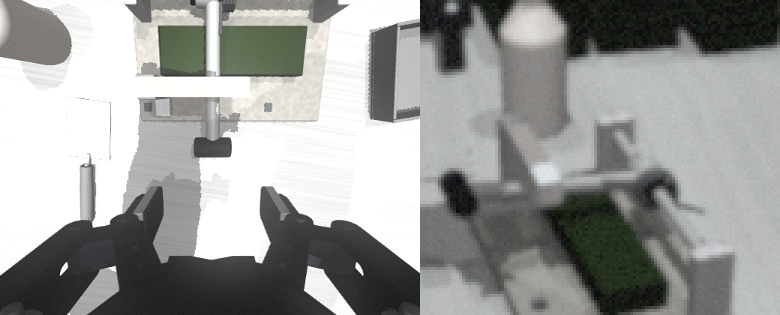

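In the side view the handle sits at (458,194). The prediction is row 191 for latched and 208 for under the flat, so the bar is latched under the rail. Nothing else has moved.

```bash
python3 -c "
from cell import robot
print(robot.hand_in())"
```

```text
the job is handed in; nothing more can be done
None
```

The bar is latched in the keeper's notch and stayed there by itself once released (about 0.12 rad by camera); the gripper is clear, the bottle, tray and scraper were not touched, and the job is handed in, with no verdict shown.

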